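# Lock a linear stage and hold a grease coupler on its leaning nipple

### The arm

A 7-joint arm with a two-finger parallel gripper is mounted at the origin on a cart in front of the work surface, level with it; the furniture and walls round the work are solid. World frame = base frame: x ahead of the robot, y to its left, z up, the work surface at z = 0. Lengths are in m, angles in degrees, forces in N, time in s.
With the tool pointing down it reaches from about 0.35 to 0.9 m from the base axis. Payload 8.1 kg.
Tool frame: the origin (TCP) lies midway between the tips of the shut fingers; the grasp point (between the pads) lies 19 mm behind it; z points along the fingers, y is the line along which they close (so a half turn about z gives the same grasp; the last joint's range is limited). The gripper opens to 85 mm and grips with 20 to 120 N. Pads are 22 mm wide; open, the fingers measure 114 mm over their backs; the gripper's body (76 mm by 85 mm) begins 54 mm behind the grasp point. The pads swing forward as they close: fully open they stand 13 mm farther back than shut.
Start: joints at [58.808, 24.895, 1.432, 90.138, -0.665, 64.973, -4.303], TCP at [0.267, -0.565, 0.2] pointing down, gripper open.
Joint ranges: [-149.89, 149.89], [-25.12, 119.58], [-72.63, 75.52], [4.76, 147.25], [-75.54, 255.54], [6.69, 114.76], [-157.13, 157.13]. Speed limits (degrees/s): [127.2, 127.2, 172.46, 172.46, 180, 180, 180].

### API

Orientations are given as [roll, pitch, yaw] about the fixed x, y, z axes, in that order (R = Rz(yaw) Ry(pitch) Rx(roll)).
In Python, from plant import * gives the robot as it stands. The module is installed in compiled form; this text tells all that it offers.
- The arm moves only by the shell command python3 -m jog 'ROWS' [FORCE]. ROWS is JSON, a list that holds one entry, the list of rows, each a list of 7 numbers: the turn, a rotation vector about the tool's x, y, z normalised to -1 to 1, where 1 is 90 degrees, then the shift along the tool's x, y, z normalised to -1 to 1, where 1 is 80 mm, then the gripper's target within -1 to 1 (fully open at 1, half-way at 0, shut at -1). A call has 1 to 12 rows; each row is the pose to reach, as a shift and turn from the pose commanded when the call began, along the tool's axes at that moment; what a row does not reach only later rows make up. A row lasts 1/8 s, in which the tool goes at most 62.5 mm and 10.7 degrees, less where a joint would pass 70% of its speed; a pose out of reach is approached as far as the arm can. A call with a number of a shift or a turn outside -1 to 1 is refused whole. A call with a gripper value outside its range is refused whole. The fingers move at their own pace and stop on an object; FORCE is the grip in N (left out, the last holds). Time passes only in rows, so rows that repeat a pose let the fingers close. It gives the time, the measured TCP pose, the force, the opening and the grip force at its end, in the units of the state.
- sense(): the state, without advancing time (a new reading comes with each control period).
- capture(name): name is "side" or "top"; returns a dict with "color" (480x640x3 uint8, blue, green, red), "camera_matrix" (3x3 intrinsics, pixels), "extrinsics" (4x4, takes a point from world to camera coordinates). Camera axes: x right, y down, z forward; pixel columns grow to the right and rows downward; lengths in m; the calibration is good to about 2 mm. A picture is of the moment at which its call begins. There is no depth.
- hand_in(): hands the job in; it is judged then, once.
The state is a dict: "time_s": time; "joint_positions": joint angles; "dq": joint speeds; "tau": joint torques, N m; "ee_pos": TCP position; "tool_rot": TCP orientation; "ft_force": force on the tool from outside, world axes, zero at the start; "moment": the same for the moment, N m; "grip_width": finger opening in m; "grip_force": force on a finger pad.
Only numpy, scipy, OpenCV 4.12 (cv2) and the standard library are available. Lean on these libraries where they do the work, as an engineer would, in place of code of your own. Each camera call takes 0.05 s, during which the arm holds its last target. There are 200 camera calls.

### The job

Lubricate the small linear stage: first press the red-knobbed cam lever all the way down to lock the blue carriage where it stands. Then take the orange grease coupler from its saucer, push it squarely onto the leaning brass ball nipple until it snaps on and bottoms, and press on so that the nipple sinks more than half-way down its spring travel; finish while still gripping the coupler and holding the nipple pressed in. The carriage must not shift, and the covered dish, the test weight and the timer stay where they are.

Things in the scene. Friction and masses are not known exactly. Their poses are not given: they have to be found in the camera images.
- lever (a joint): Cam lever on the far side of the carriage, a 9 mm rod with a red ball knob of 20 mm diameter. Radians: 0 = free, the lever rises 60 degrees above level, leaning away from the robot; it swings down away from the robot and stops level at 1.05 = locked. The cam goes over centre at 0.95 and then stays by itself; the last 0.4 rad needs about 5 to 9 N down on the knob, before that under 1 N.
- lever_knob (a point): Centre of the red ball knob (20 mm diameter) at the lever's end, 60 mm from the lever's hinge.
- lever_hinge (a point): Point on the lever's hinge axis, fixed on the carriage, 48 mm above the worktop. Its frame is the carriage's: x along the rails (and along the hinge axis), roughly to the robot's right; y across the rails, roughly away from the robot, the side to which the lever lies down; z up. The knob is 60 mm from this point on its +y side, in the plane x = 0 of this frame, with the elevation angle 1.047 - joint lever.
- carriage (a joint): Position of the blue carriage (84 x 74 mm, its deck 50 mm above the worktop) along the rails, m, growing towards the robot's right, travel -0.05 to 0.05. Unlocked it slides at about 1.5 N; locked it holds more than 20 N.
- carriage_top (a point): Point on the carriage's deck, 50 mm above the worktop, on the left of the nipple's boss. Axes as the carriage's (x along the rails to the robot's right, z up).
- nipple (a joint): How far the brass nipple is pushed into its boss along its own axis, m: 0 = out, 0.012 = its stop. A spring pushes back with 8 N at 0, 11.4 N half-way and 15 N at the stop.
- nipple_ball (a point): Centre of the brass ball (16 mm diameter) at the nipple's end, about 116 mm above the worktop when out. z of its frame points out along the nipple, which leans 25 degrees from vertical along the rails, to the robot's left; y is level, across the rails, away from the robot. Below the ball is a 10 mm thick neck that reaches down to the dark steel boss (38 mm diameter), whose face is 40 mm below the ball's centre when the nipple is out.
- coupler_grip (a point): Centre of the coupler's orange grip, a square bar 32 x 32 mm in section (flat sides along x and y of this frame) and 48 mm long. The coupler (250 g, 102 mm long, with its z axis up) stands mouth down in the grey saucer. From the mouth up: steel nose 34 mm diameter, 40 mm long; dark collar 46 mm diameter from 40 to 48 mm; orange grip 48 to 96 mm (this point at 72 mm); cap to 102 mm. Fingers may bear on the collar when pressing.
- coupler_mouth (a point): Centre of the coupler's open mouth, at its lower end, 72 mm below coupler_grip on the coupler's axis; z of its frame points into the coupler (towards the grip). The mouth is 27 mm wide and narrows to a 20 mm bore. Four spring jaws 12 mm inside snap over the ball (about 5 to 9 N); the bore's end rests on the ball when the ball's centre is 22 mm inside the mouth.
- saucer: Grey drip saucer, 70 mm diameter, rim 9 mm high, fixed; its floor, on which the coupler stands, is 4 mm above the worktop. Origin at the centre of its underside.
- petri_dish: Covered clear dish, 60 mm diameter, 16 mm high, to be left alone. Origin at the centre of its underside.
- test_weight: Brass-coloured test weight, 38 mm diameter, 48 mm high, to be left alone. Origin at the centre of its underside.
- timer: White timer lying flat, 69 x 69 x 17 mm, to be left alone. Origin at the centre of its underside.
Mind the look-alikes: they are no part of the job. Of the things that look like the part that bears coupler_grip, the smallest one is meant.

How it is judged:
By the outcome, as a careful person would: the job done as asked, in the order asked, and still so for the second after the job is handed in, while the arm keeps its last pose, push and grip.
It also fails if it takes over 51 s, if anything falls off the work surface, if the arm or the gripper's body presses on something with over 40 N, if the wrist force passes 120 N, or if a joint passes its speed limit or range.

## Working session

There is one attempt and no reset: what is moved stays moved. The work goes in short steps, Python scripts to look and compute and a shell command to move; the robot and the scene stay as the last step left them, time stands still between calls to the robot, and variables do not carry over. Pictures are saved under pics/ and viewed, at most 10 in all, crops included, and the job is handed in when it is done.

```bash
mkdir -p pics; python3 - <<'E'
from plant import *
import cv2,json,numpy as np
for n in("side","top"):
    c=capture(n); cv2.imwrite(f"pics/{n}0.png",c["color"])
    K=np.array(c["camera_matrix"]);E=np.array(c["extrinsics"])
    np.savez(f"{n}.npz",K=K,E=E); print(n,K.tolist(),"pos",(-E[:3,:3].T@E[:3,3]).round(3))
s=sense();print(s["ee_pos"],s["tool_rot"],s["grip_width"],s["time_s"])
E
```

```text
side [[589.074531025661, 0.0, 317.04899747744577], [0.0, 589.074531025661, 234.23809437858438], [0.0, 0.0, 1.0]] pos [0.049 0.802 0.9  ]
top [[518.3890648611118, 0.0, 318.75700066226216], [0.0, 518.3890648611118, 230.20091501779564], [0.0, 0.0, 1.0]] pos [ 0.378 -0.224  1.138]
[ 0.26697183 -0.56455433  0.19889692] [-1.79917423e+02  7.08960200e-03  2.53115393e+01] 0.08540380838491188 0.1
```

View pics/side0.png

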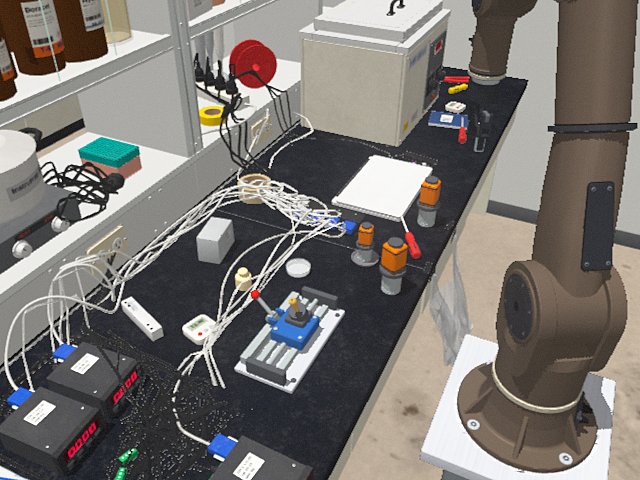

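View pics/top0.png

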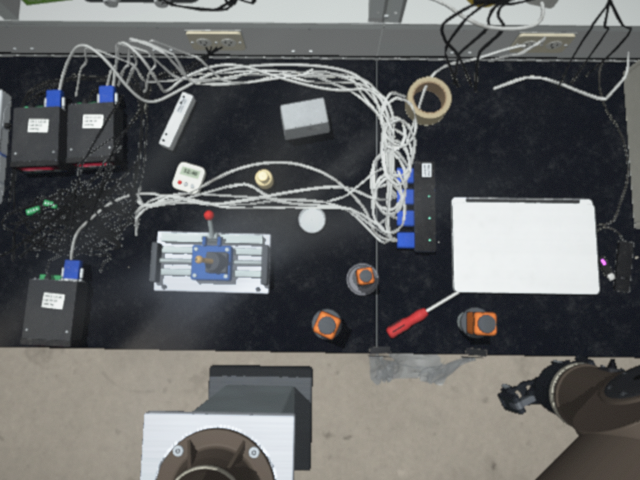

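Side: the stage is near (290,325) with its knob at (255,294), ball about (294,301), and the coupler in its saucer at (365,243). Top: stage (212,260), knob (208,215), coupler (364,276). The two larger orange couplers are look-alikes. Next I enlarge the parts that matter.

```bash
python3 - <<'E'
import cv2,numpy as np
s=cv2.imread("pics/side0.png");t=cv2.imread("pics/top0.png")
def c(im,x,y,w,h,k):return cv2.resize(im[y:y+h,x:x+w],None,fx=k,fy=k,interpolation=cv2.INTER_CUBIC)
# each 400x300
a=c(s,240,280,100,75,4);b=c(s,330,205,100,75,4);d=c(t,165,205,100,75,4);e=c(t,310,240,100,75,4)
m=np.vstack([np.hstack([a,b]),np.hstack([d,e])])
for i in range(0,800,40):
    cv2.line(m,(i,0),(i,600),(0,255,255) if i%400==0 else (90,90,90),1)
for j in range(0,600,20*2): cv2.line(m,(0,j),(800,j),(90,90,90),1)
cv2.imwrite("pics/m0.png",m)
E
```

```text
(no output)
```

View pics/m0.png

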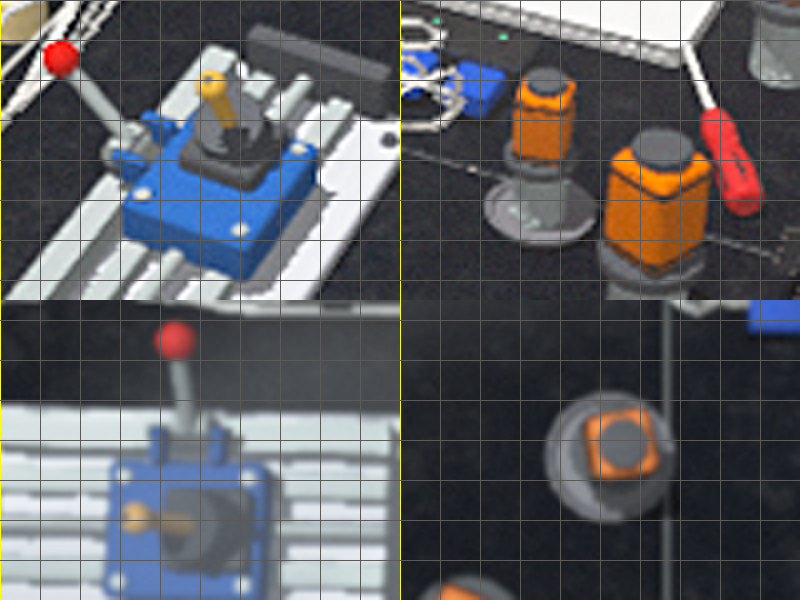

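Side: knob (255,294.2), ball (292.5,300.5), coupler cap (366.8,224.8). Top: knob (208.5,215), ball (198.3,259.3), cap (366,275.5), deck screws at crop (123,474), (248,478), (117,582), (243,585), and the grip square turned by about 11°.

```bash
cat > h.py <<'E'
import numpy as np
from scipy.spatial.transform import Rotation as R
C={n:np.load(f"{n}.npz") for n in("side","top")}
def ray(n,p):
    K,E=C[n]["K"],C[n]["E"];o=-E[:3,:3].T@E[:3,3]
    d=E[:3,:3].T@np.linalg.inv(K)@[p[0],p[1],1];return o,d/np.linalg.norm(d)
def tri(a,b):
    (o,d),(q,e)=ray("side",a),ray("top",b)
    t=np.linalg.lstsq(np.c_[d,-e],q-o,rcond=None)[0]
    A,B=o+t[0]*d,q+t[1]*e
    return ((A+B)/2).round(4),round(np.linalg.norm(A-B),4)
def pl(n,p,z):
    o,d=ray(n,p);return (o+d*(z-o[2])/d[2]).round(4)
def proj(n,P):
    K,E=C[n]["K"],C[n]["E"];q=K@(E[:3,:3]@P+E[:3,3]);return (q[:2]/q[2]).round(1)
def move(s,pos,Rm):
    "turn/shift numbers (jog units) from sensed pose s to pos, Rm"
    R0=R.from_euler("xyz",s["tool_rot"],degrees=True)
    return ((R0.inv()*Rm).as_rotvec(degrees=True)/90).round(3),(R0.inv().apply(np.array(pos)-s["ee_pos"])/.08).round(3)
E
python3 - <<'E'
from h import *
cr=lambda x,y,ox,oy:((x+.5)/4-.5+ox,(y+.5)/4-.5+oy)
print("knob",tri((255,294.2),(208.5,215)));print("ball",tri((292.5,300.5),(198.3,259.3)))
print("cap",tri((366.8,224.8),(366,275.5)),pl("top",(366,275.5),.106),pl("side",(366.8,224.8),.106))
print("saucer",pl("top",cr(209,156,310,240),.009),pl("side",cr(140,210,330,205),.009))
S=[pl("top",cr(x,y-300,165,205),.05) for x,y in((123,474),(248,478),(117,582),(243,585))]
print(S);v=S[1]-S[0]+S[3]-S[2];print("stage x yaw",np.degrees(np.arctan2(v[1],v[0])), "ctr",np.mean(S,0))
for v in((S[0]-S[2]),(S[1]-S[3])):print(np.degrees(np.arctan2(v[1],v[0])))
Q=[pl("top",cr(x-400,y-300,310,240),.1) for x,y in((586,420),(645,408),(658,465),(597,478))]
for i in range(4):
    v=Q[(i+1)%4]-Q[i];print("edge",np.linalg.norm(v),np.degrees(np.arctan2(v[1],v[0])))
E
```

```text
knob (array([0.5597, 0.0193, 0.0904]), np.float64(0.0))
ball (array([0.466 , 0.0291, 0.1175]), np.float64(0.0007))
cap (array([ 0.4399, -0.304 ,  0.1031]), np.float64(0.0005)) [ 0.4399 -0.3037  0.106 ] [ 0.4382 -0.3     0.106 ]
saucer [ 0.4388 -0.3023  0.009 ] [ 0.4379 -0.2996  0.009 ]
[array([0.4951, 0.0531, 0.05  ]), array([ 0.494 , -0.0133,  0.05  ]), array([0.438 , 0.0533, 0.05  ]), array([ 0.4375, -0.0131,  0.05  ])]
stage x yaw -90.69027719786507 ctr [0.46615 0.02    0.05   ]
-0.20068492191141346
-0.20281607151462933
edge 0.03010996512784434 -77.53311133682251
edge 0.029156817384618623 -166.9170093251889
edge 0.031075713990188544 102.82878287145546
edge 0.029358644382872993 11.195111426300054
```

Heights agree with the given sizes: ball at 0.1175 and cap at 0.103. The knob's 0.090 means the lever already sits at about 45°, with its hinge near (0.517, 0.019, 0.048). I'll go above the knob with the fingers shut.

```bash
J="python3 -m jog"; 
python3 -m jog '[[[0,0,0,0.93,-0.71,0,-1],[0,0,0,0.93,-0.71,0,-1]]]' 40 >/dev/null
python3 -m jog '[[[0,0,0,0.93,-0.71,0,-1],[0,0,0,0.93,-0.71,0,-1]]]' >/dev/null
python3 -m jog '[[[0,0,0,0.93,-0.71,0,-1],[0,0,0,0.93,-0.71,0,-1]]]' >/dev/null
python3 -m jog '[[[0,0,0,0.93,-0.71,0,-1],[0,0,0,0.93,-0.71,0,-1]]]' >/dev/null
python3 -m jog '[[[0,0,0,0.93,-0.71,0,-1],[0,0,0,0.93,-0.71,0,-1]]]' >/dev/null
python3 -m jog '[[[0,0,0,0.93,-0.71,0,-1],[0,0,0,0.93,-0.71,0,-1]]]' >/dev/null
python3 -m jog '[[[0,0,0,0.93,-0.71,0,-1],[0,0,0,0.93,-0.71,0,-1],[0,0,0,0.93,-0.71,0,-1],[0,0,0,0.93,-0.71,0,-1]]]'
python3 - <<'E'
from plant import *
from h import *
s=sense();Rm=R.from_euler("xyz",[180,0,0],degrees=True)
print(s["joint_positions"],s["ft_force"])
for P in([.562,.019,.125],[.562,.019,.103],[.578,.019,.06]):print(move(s,P,R.from_euler("xyz",s["tool_rot"],degrees=True)),move(s,P,Rm)[0])
E
```

```text
time_s: 2.1
ee_pos: [0.5676, 0.0161, 0.1992]
tool_rot: [180.0, 0.1, 25.3]
ft_force: [-0.5, -0.5, 0.7]
grip_width: 0.0
grip_force: 0.0
[  4.14538783  20.69940094 -15.05706326  97.27558138   5.95941926
  62.87193478 -77.43459867] [-0.4767144  -0.52929175  0.68092205]
(array([0., 0., 0.]), array([-0.046, -0.062,  0.927])) [0.    0.001 0.281]
(array([0., 0., 0.]), array([-0.046, -0.062,  1.202])) [0.    0.001 0.281]
(array([0., 0., 0.]), array([0.136, 0.023, 1.74 ])) [0.    0.001 0.281]
```

```bash
python3 -m jog '[[[0,0,0.1,-0.046,-0.062,0.5,-1],[0,0,0.2,-0.046,-0.062,0.9,-1],[0,0,0.281,-0.046,-0.062,0.925,-1],[0,0,0.281,-0.046,-0.062,0.925,-1],[0,0,0.281,-0.046,-0.062,0.925,-1]]]'
cat > look.py <<'E'
import sys,cv2,numpy as np
from plant import *
n=sys.argv[1];sx,sy,tx,ty=map(int,sys.argv[2:6])
m=[]
for c,x,y in(("side",sx,sy),("top",tx,ty)):
    im=capture(c)["color"];cv2.imwrite(f"pics/{n}_{c}.png",im)
    m.append(cv2.resize(im[y:y+120,x:x+80],None,fx=5,fy=5,interpolation=cv2.INTER_CUBIC))
m=np.hstack(m)
for i in range(0,800,50):cv2.line(m,(i,0),(i,8),(0,255,255),1)
for i in range(0,600,50):cv2.line(m,(0,i),(8,i),(0,255,255),1)
cv2.imwrite(f"pics/{n}.png",m)
E
python3 look.py a 230 220 165 170
```

```text
time_s: 2.72
ee_pos: [0.5628, 0.0191, 0.1262]
tool_rot: [180.0, -0.1, 0.1]
ft_force: [-0.3, 0.5, 1.1]
grip_width: 0.0
grip_force: 0.0
```

View pics/a.png

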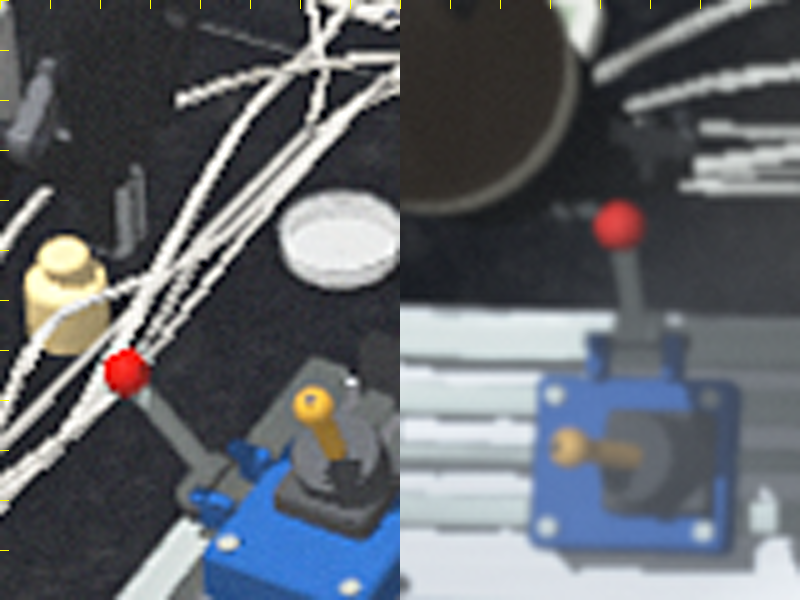

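```bash
python3 - <<'E'
from h import *
for z in(.126,.145,.2,.28):
    for n in("side","top"):
        p=proj(n,np.array([.5628,.0191,z]));print(z,n,p,(p-((230,220) if n=="side" else (165,170)))*5)
E
```

```text
0.126 side [252.9 280.5] [114.5 302.5]
0.126 top [204.7 210.3] [198.5 201.5]
0.145 side [252.3 273.3] [111.5 266.5]
0.145 top [202.5 208.6] [187.5 193. ]
0.2 side [250.8 251.6] [104. 158.]
0.2 top [195.5 203. ] [152.5 165. ]
0.28 side [248.4 217.8] [ 92. -11.]
0.28 top [183.8 193.8] [ 94. 119.]
```

View pics/a_side.png

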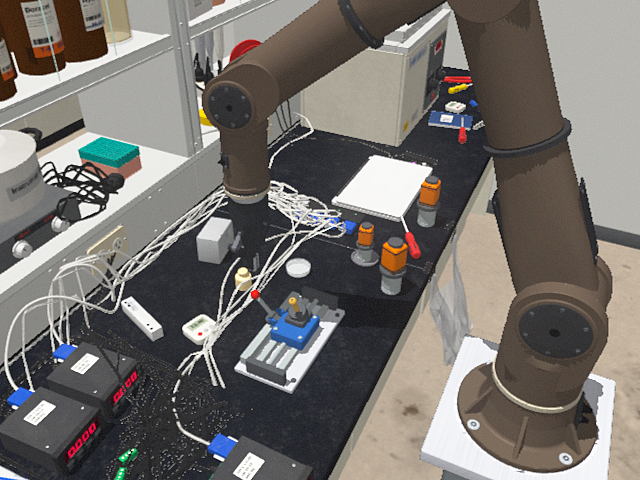

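```bash
python3 -m jog '[[[0,0,0,0,0,0.2,-1],[0,0,0,0,0,0.325,-1],[0,0,0,0.04,0,0.4,-1],[0,0,0,0.08,0,0.475,-1],[0,0,0,0.12,0,0.56,-1],[0,0,0,0.15,0,0.65,-1],[0,0,0,0.16,0,0.70,-1]]]'
python3 -m jog '[[[0,0,0,0.02,0,0.05,-1],[0,0,0,0.02,0,0.1,-1],[0,0,0,0.02,0,0.13,-1],[0,0,0,0.02,0,0.15,-1]]]'
```

```text
time_s: 3.7
ee_pos: [0.5754, 0.0199, 0.069]
tool_rot: [180.0, 0.0, 0.0]
ft_force: [0.3, 0.1, -0.0]
grip_width: -0.0001
grip_force: 0.0
time_s: 4.2
ee_pos: [0.5818, 0.0201, 0.0597]
tool_rot: [-180.0, -0.5, -0.0]
ft_force: [8.9, -0.6, 8.1]
grip_width: 0.0004
grip_force: 6.3
```

```bash
python3 look.py b 230 230 165 170
```

```text
(no output)
```

View pics/b.png

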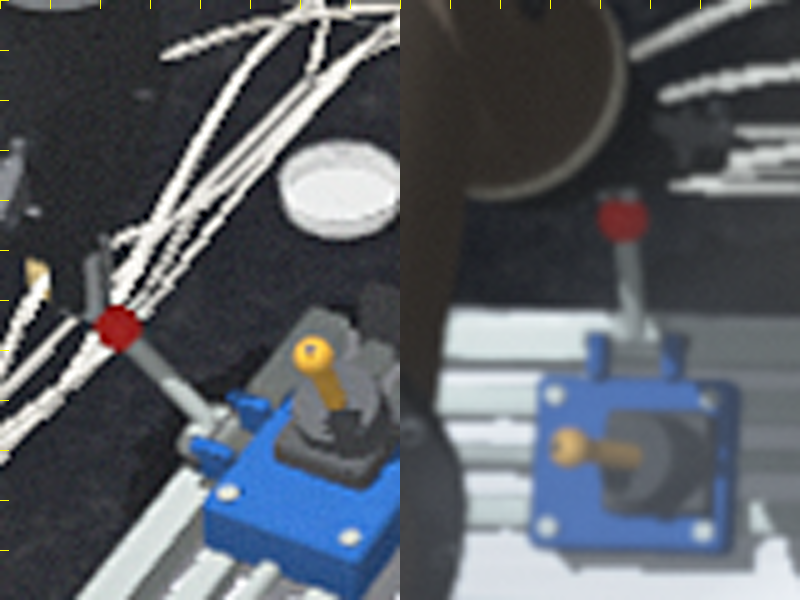

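```bash
python3 - <<'E'
from h import *
print(tri((253.2,295.2),(209.2,213.4)), tri((254.7,293.9),(208.3,214.6)))
E
```

```text
(array([0.5641, 0.0192, 0.0857]), np.float64(0.0005)) (array([0.5603, 0.0196, 0.0912]), np.float64(0.0001))
```

The picture shows the fingers slipped past the knob's outer side: the knob is at (0.564, 0.019, 0.086), hinge x 0.5174. I'll back out, come up, and press again further inboard so the tip stays over both knob and rod. I'll track the red knob numerically.

```bash
cat > knob.py <<'E'
from plant import *
from h import *
import cv2
def cen(n,x,y,w,h):
    im=capture(n)["color"][y:y+h,x:x+w];H=cv2.cvtColor(im,cv2.COLOR_BGR2HSV)
    m=(((H[...,0]<6)|(H[...,0]>174))&(H[...,1]>170)&(H[...,2]>60)).astype(np.uint8)
    mm=cv2.moments(m,True);return (mm["m10"]/mm["m00"]+x,mm["m01"]/mm["m00"]+y),mm["m00"]
if __name__=="__main__":
    a,na=cen("side",230,280,40,45);b,nb=cen("top",195,195,30,35)
    P,e=tri(a,b);print(P,e,na,nb,"elev",np.degrees(np.arctan2(P[2]-.048,P[0]-.5174)).round(1));s=sense();print(s["ee_pos"].round(4),s["ft_force"].round(1))
E
python3 -m jog '[[[0,0,0,0.1,0,0,-1],[0,0,0,0.1,0,-0.4,-1],[0,0,0,0.1,0,-0.9,-1],[0,0,0,-0.26,0,-0.9,-1],[0,0,0,-0.26,0,-0.9,-1],[0,0,0,-0.26,0,-0.9,-1]]]'
python3 knob.py
```

```text
time_s: 5.05
ee_pos: [0.5562, 0.0199, 0.1293]
tool_rot: [180.0, 0.0, 0.0]
ft_force: [0.8, 1.2, 0.0]
grip_width: -0.0
grip_force: 0.0
[0.5616 0.0228 0.0897] 0.0031 64.0 5.0 elev 43.3
[0.5565 0.0199 0.1291] [ 0.4  0.3 -0.6]
```

```bash
python3 -m jog '[[[0,0,0,0,0,0.25,-1],[0,0,0,0,0,0.37,-1],[0,0,0,0.04,0,0.45,-1],[0,0,0,0.08,0,0.5,-1],[0,0,0,0.1,0,0.53,-1],[0,0,0,0.1,0,0.53,-1]]]'
python3 knob.py
```

```text
time_s: 5.9
ee_pos: [0.5645, 0.02, 0.0873]
tool_rot: [180.0, -0.0, 0.0]
ft_force: [-0.2, -0.7, -0.1]
grip_width: -0.0001
grip_force: 0.0Traceback (most recent call last):
  File "knob.py", line 9, in <module>
    a,na=cen("side",230,280,40,45);b,nb=cen("top",195,195,30,35)
                                        ~~~^^^^^^^^^^^^^^^^^^^^^
  File "knob.py", line 7, in cen
    mm=cv2.moments(m,True);return (mm["m10"]/mm["m00"]+x,mm["m01"]/mm["m00"]+y),mm["m00"]
                                   ~~~~~~~~~^~~~~~~~~~
ZeroDivisionError: float division by zero
```

```bash
cat > knob2.py <<'E'
from knob import *
(a,n)=cen("side",230,280,40,45)
o,d=ray("side",a);P=o+d*(.0193-o[1])/d[1]
print(a,n,P.round(4),"elev",np.degrees(np.arctan2(P[2]-.048,P[0]-.5174)).round(1),"r",np.hypot(P[2]-.048,P[0]-.5174).round(4));s=sense();print(s["ee_pos"].round(4),s["ft_force"].round(1))
E
python3 knob2.py
```

```text
(252.640625, 294.984375) 64.0 [0.5657 0.0193 0.0859] elev 38.1 r 0.0614
[0.5643 0.02   0.0875] [0.3 0.7 0.1]
```

```bash
python3 - <<'E'
from plant import *
from h import *
import cv2
im=capture("side")["color"];s=sense()
f=lambda x,y,w,h,k:cv2.resize(im[y:y+h,x:x+w],None,fx=k,fy=k,interpolation=cv2.INTER_CUBIC)
m=f(215,210,80,120,5).astype(float);t=capture("top")["color"]
m2=cv2.resize(t[160:280,165:245],None,fx=5,fy=5,interpolation=cv2.INTER_CUBIC)
m=np.hstack([m,m2]);m=(255*(m/255).clip(0,1)**.45).astype(np.uint8)
p=(proj("side",s["ee_pos"])-(215,210))*5;cv2.drawMarker(m,tuple(p.astype(int).tolist()),(0,255,0),0,14)
p=(proj("top",s["ee_pos"])-(165,160))*5+(400,0);cv2.drawMarker(m,tuple(p.astype(int).tolist()),(0,255,0),0,14)
cv2.imwrite("pics/c.png",m)
E
```

```text
(no output)
```

View pics/c.png

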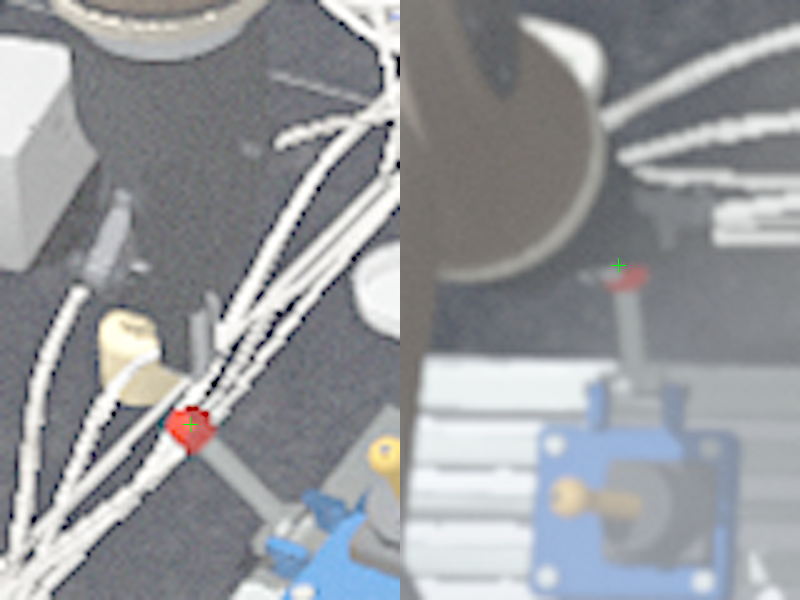

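The knob seems undisturbed, with the reported tip point right on top of it. An image difference against the first picture should show where the fingertips really are.

```bash
python3 - <<'E'
from plant import *
import cv2,numpy as np
for n,x,y,w,h in(("side",236,262,40,42),("top",190,195,34,30)):
    a=cv2.imread(f"pics/{n}0.png").astype(int);b=capture(n)["color"].astype(int)
    d=np.abs(a-b).max(2)[y:y+h,x:x+w]; r=b[y:y+h,x:x+w]
    red=(r[...,2]>r[...,1]+60)&(r[...,2]>r[...,0]+60)
    print(n,x)
    for j in range(h):print(y+j,"".join("R" if red[j,i] else "#" if d[j,i]>60 else "+" if d[j,i]>14 else "." for i in range(w)))
E
```

```text
side 236
262 .+++++++........++.+..+.................
263 +++++###+.+.......+.....................
264 #+++...+................................
265 ++++..++....+.+.........................
266 +++..+++++.......+..+.+.................
267 .++.+####+............+.................
268 +.+########.....++.+++..................
269 .+##########+.....+++#+.................
270 .+##########.......+++#.................
271 .###########++...+..++++................
272 .+############+...+++++.................
273 ..+.+##########..+##+++.................
274 ....+++.+######+.+##+++.................
275 ...+....+.######.##+##..................
276 .........+######+..###+.................
277 .........+############..................
278 .........+########++.#++................
279 ..........##########+##.................
280 .........++#####.+######..........+.....
281 ..........+#####++#+####............+...
282 ..........+#####.++####++...............
283 ...........#####.+#####+................
284 ............++#++####++.................
285 ..............+++###++..................
286 .......
[... 1276 characters left out ...]
07 +.+++++++...............+++++#####
208 .+++++++..+..................+++++
209 +++++++...+.+...+++++...........+.
210 ++++++...++++..++####++.........+.
211 ++++......+++.+#######++.+.+......
212 ++...+++.+++++#########+..+.......
213 +..++++++....+#########+..........
214 ...++..++....+########+...........
215 +....+.++..+++######RRR...........
216 +....+.......+######RR++..........
217 .............+######++++..........
218 ..............+####++++...........
219 ...............+##+++++.......+...
220 ................++++..............
221 .................++++.............
222 .................++++.............
223 .................+++++.......+....
224 .................+++++............
```

```bash
python3 - <<'E'
import cv2,numpy as np
from plant import *
a=cv2.imread("pics/side0.png").max(2);b=capture("side")["color"].max(2)
for r in range(280,293):print(r,a[r,244:264],b[r,244:264])
E
python3 -m jog '[[[0,0,0,0,0,0.06,-1],[0,0,0,0,0,0.12,-1],[0,0,0,0,0,0.12,-1]]]' | sed -n 2,4p; python3 knob2.py
```

```text
280 [250 241 245 226 163 156 169 116  34  36  37  22 188 255 238 208 132  33
  81 156] [254 255 213  28  41  45  49  47  44  66 105 131 102  81  77 136 149  30
  77 154]
281 [240 227 178 167 155 154 156 127  27  30  25  84 208 251 244 170  24  34
 157 215] [243 229 148  38  42  45  47  44  40  63 109 129 101  78 107  92  28  32
 158 215]
282 [177 171 164 161 160 163 159 128  37   4  89 214 251 248 230 128  29  82
 151 182] [182 163 109  36  35  44  44  43  40  59 110 130 103  59 141 152  33  80
 154 181]
283 [171 170 163 165 163 158 160 126  40  83 209 254 245 249 205  13  83 182
 194  98] [170 175 157 103  60  55  42  39  37  63 110 124  91 102 112  26  83 180
 198 102]
284 [177 172 167 165 164 159 157 119  85 194 246 244 245 251 174  18 168 224
 133  70] [182 170 174 162 132 109  79  56  55  75 121 113 121 204 193  20 165 227
 137  66]
285 [174 169 167 165 158 153 151 144 192 223 227 245 245 176  15  72 166 199
 159 189] [174 170 166 168 171 163 142 142 138 110 105 125 209 195  18  79 166 200
 151 190]
286 [172 166 166 160 153 152 170 211 198 179 237 250 202  10  22 159 210 113
 16
[... 623 characters left out ...]
3 103  85 208 255 250 252 255 249 195 150 182 211 112
  45  50] [162 158 144 199 218 101  90 205 255 232 152  68 185 203 129 181 204 109
  46  53]
291 [ 38  89 199 216 111  14 171 246 252 255 254 252 247 235 227 209 136  34
  54  53] [ 40  92 192 214 109  24 195 233 113  96 100 166 199 143 183 214 129  39
  49  54]
292 [ 89 199 221 110  21  96 152 236 255 254 254 250 245 236 221 192 143  47
  52  56] [ 95 202 219 113  29 127 252 255 176 141 147 144  97 185 243 188 132  44
  48  50]
ee_pos: [0.5637, 0.0199, 0.077]
tool_rot: [180.0, 0.1, 0.0]
ft_force: [0.5, 0.2, -0.1]
(252.63492063492063, 294.9047619047619) 63.0 [0.5657 0.0193 0.0861] elev 38.2 r 0.0615
[0.564  0.02   0.0772] [-0.5 -0.5 -0.4]
```

The fingertips plainly end at side row 286, about 20 mm above the reported tip point, and at TCP z 0.077 they still don't touch. I'll keep going down in small steps until the force shows contact.

```bash
python3 - <<'E'
from h import *
for t in(0,.01,.02):
  for z in(.0875,.095,.105,.115):print(t,z,proj("side",np.array([.5533,.02+t,z])),proj("side",np.array([.5753,.02+t,z])))
E
for i in 1 2 3; do python3 -m jog '[[[0,0,0,0.03,0,0.05,-1],[0,0,0,0.03,0,0.05,-1]]]' | sed -n 2,4p; python3 knob2.py; done
```

```text
0 0.0875 [257.6 296.3] [248.5 293.2]
0 0.095 [257.4 293.6] [248.3 290.5]
0 0.105 [257.2 289.9] [248.  286.8]
0 0.115 [256.9 286.2] [247.7 283.1]
0.01 0.0875 [255.1 299.2] [246.  296.1]
0.01 0.095 [254.9 296.5] [245.7 293.4]
0.01 0.105 [254.7 292.8] [245.4 289.7]
0.01 0.115 [254.4 289.1] [245.1 286. ]
0.02 0.0875 [252.6 302.2] [243.4 299. ]
0.02 0.095 [252.4 299.4] [243.2 296.2]
0.02 0.105 [252.2 295.7] [242.9 292.6]
0.02 0.115 [251.9 292. ] [242.6 288.8]
ee_pos: [0.5667, 0.0199, 0.0733]
tool_rot: [180.0, 0.0, 0.0]
ft_force: [-0.6, -0.6, -0.1]
(252.672131147541, 295.1639344262295) 61.0 [0.5657 0.0193 0.0854] elev 37.8 r 0.0611
[0.5666 0.02   0.0734] [ 0.6 -0.1 -0.1]
ee_pos: [0.569, 0.0199, 0.0693]
tool_rot: [180.0, 0.0, 0.0]
ft_force: [-0.2, 0.2, -0.0]
(252.71428571428572, 295.32142857142856) 56.0 [0.5656 0.0193 0.085 ] elev 37.5 r 0.0607
[0.569  0.02   0.0694] [-0.4  0.  -0.7]
ee_pos: [0.5714, 0.0199, 0.0653]
tool_rot: [180.0, 0.0, 0.0]
ft_force: [-0.6, 0.0, -0.7]
(253.0408163265306, 295.6530612244898) 49.0 [0.5648 0.0193 0.0844] elev 37.5 r 0.0598
[0.5713 0.0199 0.0654] [ 0.   0.1 -0.1]
```

Contact height implies the real fingertips end about 30 mm above the reported TCP. The earlier push therefore came from the knob's outer top, straight along the lever. I'll rise, shift inboard, and press down along the arc.

```bash
python3 -m jog '[[[0,0,0,0,0,-0.15,-1],[0,0,0,-0.19,0,-0.2,-1],[0,0,0,-0.19,0,-0.1,-1],[0,0,0,-0.19,0,0,-1],[0,0,0,-0.16,0,0.05,-1],[0,0,0,-0.13,0,0.09,-1],[0,0,0,-0.13,0,0.09,-1]]]'| sed -n 1,4p; python3 knob2.py
python3 -m jog '[[[0,0,0,0.04,0,0.09,-1],[0,0,0,0.075,0,0.18,-1],[0,0,0,0.075,0,0.18,-1]]]'| sed -n 1,4p; python3 knob2.py
```

```text
time_s: 8.5
ee_pos: [0.5611, 0.0199, 0.0579]
tool_rot: [180.0, 0.0, 0.0]
ft_force: [-0.2, -0.4, 0.4]
(250.125, 297.65) 40.0 [0.5725 0.0193 0.0759] elev 26.8 r 0.0617
[0.561  0.02   0.0581] [ 0.2 -0.4  0.9]
time_s: 8.93
ee_pos: [0.5665, 0.0199, 0.0431]
tool_rot: [180.0, 0.1, 0.0]
ft_force: [-0.4, 0.1, 0.2]
(247.4, 301.95) 40.0 [0.5802 0.0193 0.0608] elev 11.5 r 0.064
[0.5665 0.0199 0.0434] [ 0.4 -0.6  0.5]
```

```bash
python3 -m jog '[[[0,0,0,0.02,0,0.08,-1],[0,0,0,0.035,0,0.14,-1],[0,0,0,0.035,0,0.19,-1],[0,0,0,0.035,0,0.19,-1]]]'| sed -n 1,4p; python3 knob2.py
python3 -m jog '[[[0,0,0,0,0,0.02,-1],[0,0,0,0,0,0.04,-1],[0,0,0,0,0,0.04,-1]]]'| sed -n 1,4p; python3 knob2.py
```

```text
time_s: 9.48
ee_pos: [0.5692, 0.0199, 0.0282]
tool_rot: [180.0, 0.1, 0.0]
ft_force: [0.2, 0.1, 0.2]
(247.11111111111111, 307.27777777777777) 36.0 [0.582  0.0193 0.0449] elev -2.8 r 0.0647
[0.5692 0.0199 0.0285] [ 0.  -0.8 -0.3]
time_s: 9.9
ee_pos: [0.5699, 0.02, 0.0256]
tool_rot: [180.0, -0.0, 0.0]
ft_force: [-0.6, 0.4, 0.8]
(247.1142857142857, 308.14285714285717) 35.0 [0.5821 0.0193 0.0423] elev -5.0 r 0.065
[0.5699 0.02   0.0256] [ 0.5 -0.5 -0.4]
```

```bash
for i in 1 2 3; do python3 -m jog '[[[0,0,0,0,0,0.04,-1],[0,0,0,0,0,0.04,-1]]]'| sed -n 2,4p; python3 knob2.py|head -1; done
```

```text
ee_pos: [0.5703, 0.02, 0.0237]
tool_rot: [180.0, -0.1, 0.0]
ft_force: [-4.7, -0.7, 16.5]
(246.96875, 308.65625) 32.0 [0.5826 0.0193 0.0407] elev -6.4 r 0.0656
ee_pos: [0.5706, 0.0201, 0.0221]
tool_rot: [180.0, -0.1, 0.0]
ft_force: [-10.5, -1.6, 35.4]
(247.06060606060606, 309.3939393939394) 33.0 [0.5825 0.0193 0.0386] elev -8.2 r 0.0658
ee_pos: [0.5708, 0.0201, 0.0205]
tool_rot: [180.0, -0.2, 0.0]
ft_force: [-17.1, -0.9, 55.0]
(247.02941176470588, 309.52941176470586) 34.0 [0.5827 0.0193 0.0381] elev -8.6 r 0.066
```

Locked: the force rises steeply at the stop. I'll release, check the knob, and head for the coupler.

```bash
python3 -m jog '[[[0,0,0,0,0,-0.4,-1],[0,0,0,0,0,-0.9,-1]]]'>/dev/null
python3 -m jog '[[[0,0,0,0,0,-0.6,-1],[0,0,0,0,0.4,-0.9,-1],[0,0,0,-0.3,0.9,-0.9,1]]]'>/dev/null
python3 knob.py
python3 -m jog '[[[0,0,0,-0.35,0.8,0,1],[0,0,0,-0.45,1,0,1]]]'>/dev/null
python3 -m jog '[[[0,0,0,-0.4,0.7,0,1],[0,0,0,-0.45,1,0,1]]]'>/dev/null
python3 -m jog '[[[0,0,-0.06,-0.4,0.7,0,1],[0,0,-0.137,-0.425,1,0,1],[0,0,-0.137,-0.425,1,0,1],[0,0,-0.137,-0.425,1,0,1]]]'
python3 - <<'E'
from plant import *
from h import *
import cv2
s=sense();print(move(s,[.44,-.304,s["ee_pos"][2]],R.from_euler("xyz",[180,0,12.3],degrees=True)))
o=[]
for n,x,y in(("side",315,150),("top",320,210)):
    im=capture(n)["color"];m=cv2.resize(im[y:y+120,x:x+80],None,fx=5,fy=5,interpolation=cv2.INTER_CUBIC)
    for dz in(0,.033):
        p=(proj(n,s["ee_pos"]+[0,0,dz])-(x,y))*5;cv2.drawMarker(m,tuple(p.astype(int).tolist()),(0,255,0),0,14)
    o.append(m)
m=(255*(np.hstack(o)/255.)**.5).astype(np.uint8);cv2.imwrite("pics/d.png",m)
E
```

```text
time_s: 12.58
ee_pos: [0.4402, -0.291, 0.1597]
tool_rot: [-179.9, 0.0, 12.3]
ft_force: [0.4, 0.2, 0.3]
grip_width: 0.0852
grip_force: 0.0
(array([-0.001,  0.   ,  0.   ]), array([-0.037,  0.159, -0.   ]))Traceback (most recent call last):
  File "knob.py", line 9, in <module>
    a,na=cen("side",230,280,40,45);b,nb=cen("top",195,195,30,35)
                                        ~~~^^^^^^^^^^^^^^^^^^^^^
  File "knob.py", line 7, in cen
    mm=cv2.moments(m,True);return (mm["m10"]/mm["m00"]+x,mm["m01"]/mm["m00"]+y),mm["m00"]
                                   ~~~~~~~~~^~~~~~~~~~
ZeroDivisionError: float division by zero
```

View pics/d.png

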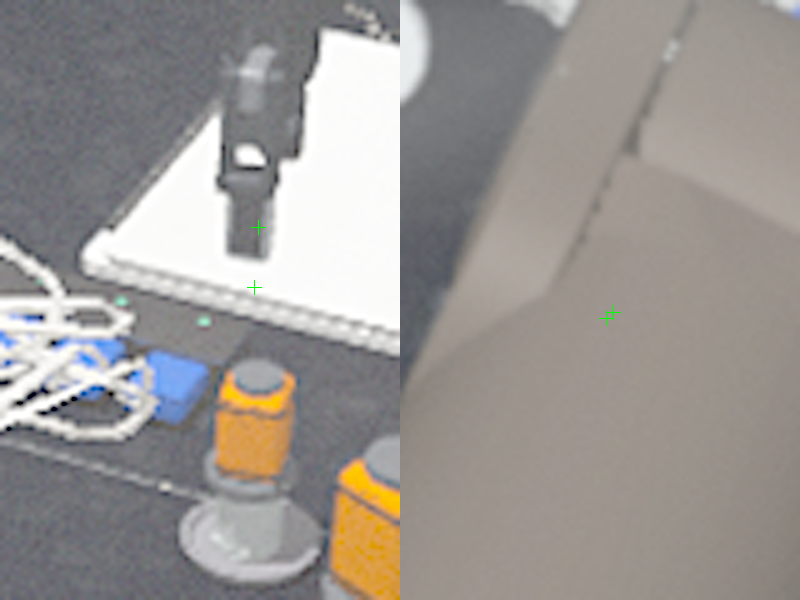

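```bash
python3 - <<'E'
from h import *
p=np.array([.4402,-.291,.1597]);ty=np.array([.213,-.977,0])
for s in(-1,1):
  for off in(.0425,.05,.057):
    for dz in(.0,.013,.03): print(s,off,dz,((proj("side",p+s*off*ty+[0,0,dz])-(315,150))*5).round())
E
python3 knob2.py
```

```text
-1 0.0425 0.0 [239. 337.]
-1 0.0425 0.013 [241. 312.]
-1 0.0425 0.03 [242. 281.]
-1 0.05 0.0 [237. 346.]
-1 0.05 0.013 [238. 322.]
-1 0.05 0.03 [240. 290.]
-1 0.057 0.0 [233. 354.]
-1 0.057 0.013 [235. 330.]
-1 0.057 0.03 [237. 298.]
1 0.0425 0.0 [269. 240.]
1 0.0425 0.013 [271. 218.]
1 0.0425 0.03 [273. 187.]
1 0.05 0.0 [272. 232.]
1 0.05 0.013 [273. 210.]
1 0.05 0.03 [276. 178.]
1 0.057 0.0 [274. 225.]
1 0.057 0.013 [276. 202.]
1 0.057 0.03 [278. 172.]
(247.88888888888889, 306.9074074074074) 54.0 [0.5799 0.0193 0.0468] elev -1.1 r 0.0625
[ 0.4405 -0.2907  0.1599] [1.1 0.2 0.1]
```

```bash
python3 -m jog '[[[0,0,0,-0.037,0.16,0,1],[0,0,0,-0.037,0.16,0.4,1],[0,0,0,-0.037,0.16,0.99,1],[0,0,0,-0.037,0.16,0.99,1]]]' | sed -n 1,4p
python3 -m jog '[[[0,0,0,0,0,0.2,1],[0,0,0,0,0,0.4,1],[0,0,0,0,0,0.4,1]]]' | sed -n 1,4p
python3 -m jog '[[[0,0,0,0,0,0.1,1],[0,0,0,0,0,0.15,1],[0,0,0,0,0,0.15,1]]]' | sed -n 1,4p
```

```text
time_s: 13.22
ee_pos: [0.4375, -0.3044, 0.0783]
tool_rot: [-179.8, 0.3, 12.3]
ft_force: [0.0, 0.9, 0.2]
time_s: 13.6
ee_pos: [0.4392, -0.3049, 0.0481]
tool_rot: [-179.9, 0.1, 12.4]
ft_force: [0.2, 0.2, 0.0]
time_s: 13.98
ee_pos: [0.4396, -0.3051, 0.0366]
tool_rot: [-180.0, 0.0, 12.3]
ft_force: [-0.7, 0.4, 0.4]
```

```bash
for i in 1 2 3; do python3 -m jog '[[[0,0,0,0,0,0.06,1],[0,0,0,0,0,0.06,1]]]' | sed -n 2,4p;done
python3 - <<'E'
from plant import *
from h import *
import cv2
s=sense();o=[]
for n,x,y in(("side",325,185),("top",320,220)):
    im=capture(n)["color"];o.append(cv2.resize(im[y:y+100,x:x+66],None,fx=6,fy=6,interpolation=cv2.INTER_CUBIC))
m=(255*(np.hstack(o)/255.)**.5).astype(np.uint8);cv2.imwrite("pics/e.png",m)
E
```

```text
ee_pos: [0.4396, -0.3051, 0.0317]
tool_rot: [-180.0, 0.0, 12.3]
ft_force: [-0.2, 0.3, 0.6]
ee_pos: [0.4395, -0.305, 0.0268]
tool_rot: [-180.0, 0.0, 12.3]
ft_force: [0.2, -0.1, 0.9]
ee_pos: [0.4395, -0.3051, 0.022]
tool_rot: [-180.0, 0.0, 12.3]
ft_force: [0.1, 0.6, -0.5]
```

View pics/e.png

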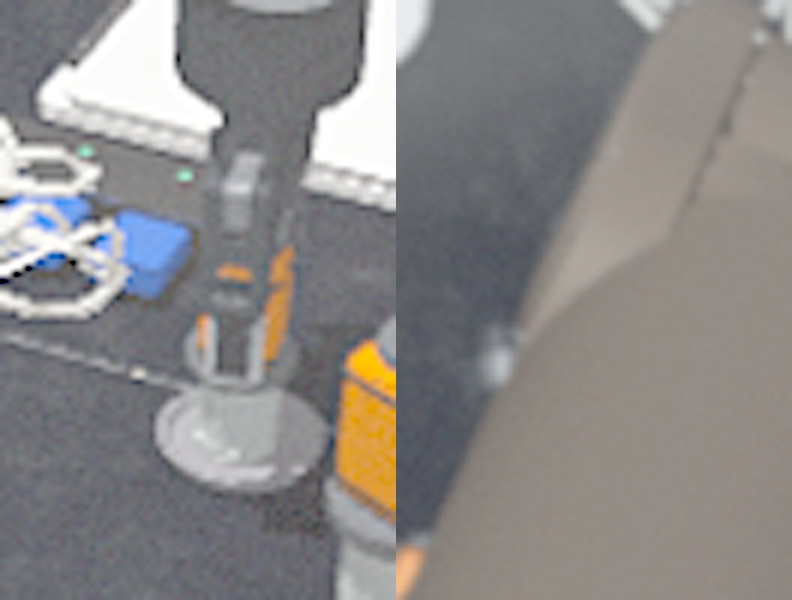

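Side: the near fingertip is at (240,385) in front of the collar. Allowing for its offset, the tips sit at z≈0.062 beside the orange grip, centred to within 3–4 mm, with the body clear of the cap. Nudge and close.

```bash
python3 -m jog '[[[0,0,0,0.03,0,0,1],[0,0,0,0.03,0,0,0],[0,0,0,0.03,0,0,-1],[0,0,0,0.03,0,0,-1],[0,0,0,0.03,0,0,-1],[0,0,0,0.03,0,0,-1],[0,0,0,0.03,0,0,-1],[0,0,0,0.03,0,0,-1]]]' 100
```

```text
time_s: 15.82
ee_pos: [0.442, -0.3046, 0.0224]
tool_rot: [-180.0, 0.0, 12.4]
ft_force: [-0.3, 1.3, 0.8]
grip_width: 0.031
grip_force: 98.6
```

```bash
python3 -m jog '[[[0,0,0,0,0,-0.3,-1],[0,0,0,0,0,-0.6,-1],[0,0,0,0,0,-1,-1]]]'|sed -n 5,6p
python3 -m jog '[[[0,0,0,0,0,-0.5,-1],[0,0,0,0,0,-1,-1],[0,0,0,0,0,-1,-1],[0,0,0,0,0,-1,-1]]]'
cat > tgt.py <<'E'
from plant import *
from h import *
R0=R.from_euler("xyz",[180,0,12.4],degrees=True);T0=np.array([.442,-.3046,.0224])
d=R0.inv().apply(np.array([.4395,-.3035,.004])-T0)
u=np.array([0,np.sin(np.radians(25)),np.cos(np.radians(25))]);ball=np.array([.466,.029,.1168])
R1=R.from_euler("x",-25,degrees=True)*R0
if __name__=="__main__":
    s=sense();print("d",d*1000,"u tool",R1.inv().apply(u))
    for h in(.09,.03):
        m=ball+h*u;T=m-R1.apply(d);print(h,"mouth",m,"TCP",T,move(s,T,R1))
E
python3 tgt.py
```

```text
grip_width: 0.031
grip_force: 99.1
time_s: 16.7
ee_pos: [0.4414, -0.3045, 0.1815]
tool_rot: [-180.0, 0.1, 12.3]
ft_force: [-0.1, -0.1, -3.4]
grip_width: 0.0307
grip_force: 99.4
d [-2.20547184 -1.61117782 18.4       ] u tool [ 1.17557920e-17  8.68228546e-17 -1.00000000e+00]
0.09 mouth [0.466      0.06703564 0.1983677 ] TCP [0.4685     0.07381488 0.21550864] (array([-0.272, -0.059, -0.001]), array([ 1.341, -4.548, -0.423]))
0.03 mouth [0.466      0.04167855 0.14398923] TCP [0.4685     0.04845779 0.16113018] (array([-0.272, -0.059, -0.001]), array([ 1.273, -4.238,  0.256]))
```

```bash

python3 -m jog '[[[0,0,0,0.13,-0.45,-0.05,-1],[0,0,0,0.27,-0.91,-0.1,-1]]]'>/dev/null
python3 -m jog '[[[0,0,0,0.13,-0.5,-0.05,-1],[0,0,0,0.27,-0.91,-0.1,-1]]]'>/dev/null
python3 -m jog '[[[0,0,0,0.13,-0.5,-0.05,-1],[0,0,0,0.27,-0.91,-0.1,-1]]]'>/dev/null
python3 -m jog '[[[0,0,0,0.13,-0.5,-0.05,-1],[0,0,0,0.27,-0.91,-0.1,-1]]]'>/dev/null
python3 -m jog '[[[-0.07,-0.015,0,0.13,-0.5,0,-1],[-0.16,-0.035,0,0.26,-0.91,-0.02,-1],[-0.272,-0.059,0,0.26,-0.91,-0.02,-1],[-0.272,-0.059,0,0.26,-0.91,-0.02,-1],[-0.272,-0.059,0,0.26,-0.91,-0.02,-1]]]'
python3 tgt.py
python3 - <<'E'
from plant import *
from h import *
import cv2
s=sense();o=[];print(s["joint_positions"].round())
for n in("side","top"):
    im=capture(n)["color"];cv2.imwrite(f"pics/f_{n}.png",im)
    H=cv2.cvtColor(im,cv2.COLOR_BGR2HSV);m=((H[...,0]>5)&(H[...,0]<18)&(H[...,1]>170)&(H[...,2]>90)).astype(np.uint8)
    k,_,st,c=cv2.connectedComponentsWithStats(m);print(n,[(st[i].tolist(),c[i].round(1).tolist()) for i in range(1,k) if st[i,4]>15])
Rm=R.from_euler("xyz",s["tool_rot"],degrees=True);from tgt import d
for z in (0,-.072,-.102):
    P=s["ee_pos"]+Rm.apply(d+[0,0,z]);print(z,P.round(4),proj("side",P),proj("top",P))
E
```

```text
time_s: 18.32
ee_pos: [0.4684, 0.0734, 0.2146]
tool_rot: [155.5, 5.3, 11.3]
ft_force: [0.4, 0.4, -3.8]
grip_width: 0.0309
grip_force: 100.3
d [-2.20547184 -1.61117782 18.4       ] u tool [ 1.17557920e-17  8.68228546e-17 -1.00000000e+00]
0.09 mouth [0.466      0.06703564 0.1983677 ] TCP [0.4685     0.07381488 0.21550864] (array([0.   , 0.001, 0.   ]), array([ 0.002,  0.   , -0.012]))
0.03 mouth [0.466      0.04167855 0.14398923] TCP [0.4685     0.04845779 0.16113018] (array([0.   , 0.001, 0.   ]), array([ 0.003, -0.   ,  0.738]))
[ -17.   19.  -20.  104.   27.   76. -126.]
side [([52, 41, 12, 13, 77], [57.4, 47.8]), ([33, 45, 19, 13, 151], [41.3, 52.1]), ([2, 71, 12, 10, 72], [7.4, 75.4]), ([420, 180, 21, 25, 337], [429.4, 193.5]), ([381, 242, 27, 31, 507], [393.5, 257.5]), ([274, 248, 12, 26, 170], [279.5, 261.1])]
top [([318, 312, 13, 8, 23], [323.0, 314.3]), ([468, 313, 5, 20, 95], [469.9, 322.4]), ([474, 313, 22, 22, 154], [481.2, 323.4]), ([332, 316, 8, 12, 26], [336.8, 320.9]), ([314, 321, 9, 14, 24], [316.5, 328.5]), ([324, 329, 13, 10, 31], [330.3, 335.0])]
0 [0.4658 0.0666 0.1975] [282.7 280.4] [167.2 255. ]
-0.072 [0.466  0.0971 0.2627] [273.5 261.7] [137.9 250.9]
-0.102 [0.466  0.1098 0.2899] [269.3 253.3] [124.3 249. ]
```

```bash
python3 -m jog '[[[0,0,0,0,0,0.3,-1],[0,0,0,0,0,0.7,-1],[0,0,0,0,0,0.7,-1],[0,0,0,0,0,0.7,-1]]]' | sed -n 2,4p
python3 - <<'E'
from plant import *
from h import *
import cv2
from tgt import d,ball
s=sense();Rm=R.from_euler("xyz",s["tool_rot"],degrees=True);o=[]
for n,x,y in(("side",245,235),("top",130,215)):
    im=capture(n)["color"];cv2.imwrite(f"pics/g_{n}.png",im)
    m=cv2.resize(im[y:y+75,x:x+80],None,fx=8,fy=8,interpolation=cv2.INTER_CUBIC)[:,:]
    m=cv2.resize(im[y:y+100,x:x+66],None,fx=6,fy=6,interpolation=cv2.INTER_CUBIC) if n=="side" else cv2.resize(im[y:y+75,x:x+100],None,fx=4,fy=4,interpolation=cv2.INTER_CUBIC)
    k=6 if n=="side" else 4
    m=(255*(m/255.)**.55).astype(np.uint8)
    for z in(0,-.048,-.096):
        P=s["ee_pos"]+Rm.apply(d+[0,0,z]);p=proj(n,P);print(n,z,P.round(4),p,((p+.5-(x,y))*k).round())
        cv2.circle(m,tuple(((p+.5-(x,y))*k).astype(int).tolist()),2,(0,255,0),-1)
    o.append(m)
M=np.zeros((600,796,3),np.uint8);M[:600,:396]=o[0];M[:300,396:796]=o[1]
cv2.imwrite("pics/g.png",M)
E
```

```text
ee_pos: [0.4695, 0.05, 0.1663]
tool_rot: [155.5, 5.1, 11.1]
ft_force: [-0.9, -0.5, -3.6]
side 0 [0.4671 0.0432 0.1492] [288.6 292.5] [265. 348.]
side -0.048 [0.467  0.0635 0.1927] [283.  281.2] [231. 280.]
side -0.096 [0.4669 0.0838 0.2362] [277.1 269.1] [196. 208.]
top 0 [0.4671 0.0432 0.1492] [187. 257.] [230. 170.]
top -0.048 [0.467  0.0635 0.1927] [169.7 254.6] [161. 160.]
top -0.096 [0.4669 0.0838 0.2362] [150.9 252.1] [ 86. 150.]
```

View pics/g.png

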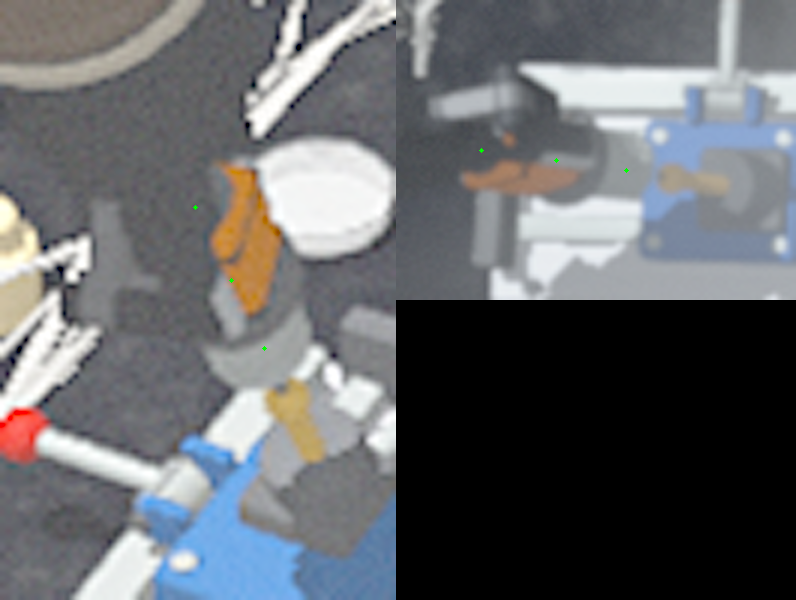

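Side: the nose hangs just above the ball (ball 287,402 in the crop) with its axis along the nipple. Top: nose end at (652,164) in line with the nipple, matching the prediction with a hint of 2–3 mm in +x. I'll check the nose centre numerically with cross-sections.

```bash
python3 - <<'E'
from plant import *
from h import *
import cv2
from tgt import d
s=sense();Rm=R.from_euler("xyz",s["tool_rot"],degrees=True)
for n in("side","top"):
    im=cv2.imread(f"pics/g_{n}.png").max(2).astype(np.float32);o,_=ray(n,(0,0))
    ax=Rm.apply([0,0,-1.]);Kf=(C[n]["K"][0,0])
    for z in(.006,.014,.022,.03):
        P=s["ee_pos"]+Rm.apply(d)+z*ax
        v=np.cross(ax,P-o);v/=np.linalg.norm(v)   # silhouette direction
        if n=="top" and v[0]<0 or n=="side" and v[0]<0:v=-v
        q=np.array([proj(n,P+t*v) for t in np.arange(-.028,.029,.002)],np.float32)
        val=cv2.remap(im,q[:,0:1].copy(),q[:,1:2].copy(),cv2.INTER_LINEAR).ravel()
        print(n,z,v.round(2),val.astype(int))
print("index: -28..28mm step 2; model edges at idx 5.5 and 22.5; +:toward +x")
E
```

```text
side 0.006 [ 0.67  0.68 -0.31] [ 51  54  57  53  57  53 100 115 115 107  97  94  79  77  81  78  81  91
  93 109 120 127 104  60  50  55  59  57  55]
side 0.014 [ 0.67  0.68 -0.31] [51 56 57 53 53 67 82 78 70 63 67 67 64 71 68 72 80 82 76 68 73 91 91 60
 54 55 54 53 54]
side 0.022 [ 0.67  0.68 -0.31] [ 55  52  53  51  58  63  64  69  68  70  67  63  71  66  74 106 129 122
  86  39  48  47  58  56  55  56  56  51  54]
side 0.03 [ 0.67  0.68 -0.31] [ 49  44  50  60  66  69  69  68  63  82 115 146 157 152 137 123 126 125
  72  42  48  46  46  41  47  47  54  57  56]
top 0.006 [ 0.99 -0.12  0.06] [209 209 204 221 230 227 206 145 109 102 102 104 105 105 104 104 103 104
 103 101 102 105 120 169 221 235 198 142 136]
top 0.014 [ 0.99 -0.12  0.06] [207 205 206 223 230 229 204 143 105  96  91  87  84  83  80  78  77  79
  81  84  88  91 112 168 229 223 176 136 162]
top 0.022 [ 0.99 -0.12  0.06] [206 204 212 225 227 203 149 102  78  74  76  74  74  77  87  87  79  72
  68  67  66  68  84 145 200 191 147 136 191]
top 0.03 [ 0.99 -0.12  0.06] [206 208 221 224 174 110  77  73  74  70  70  75  82  91  98  88  69  56
  53  52  51  53  57  68  85  95 115 155 204]
index: -28..28mm step 2; model edges at idx 5.5 and 22.5; +:toward +x
```

Side edges match the model exactly, top suggests +1.8 mm in x; a 1.5 mm correction will do. The ball lies 35 mm ahead of the mouth, so I'll advance along the axis in stages, watching the force.

```bash
cat > st.py <<'E'
from tgt import *
s=sense();Rm=R.from_euler("xyz",s["tool_rot"],degrees=True);m=s["ee_pos"]+Rm.apply(d)
f=Rm.inv().apply(s["ft_force"]-np.array([0,0,-3.2]))
print(s["time_s"],"depth mm",((ball-m)@-u*-1000).round(1),"lat",((m-ball)-((m-ball)@u)*u).round(4),"F tool",f.round(1),"tilt",(R1.inv()*Rm).as_rotvec(degrees=True).round(2),"w",s["grip_width"].round(4),s["grip_force"].round(0))
E
python3 -m jog '[[[0,0,0,-0.018,-0.004,0.1,-1],[0,0,0,-0.018,-0.004,0.25,-1],[0,0,0,-0.018,-0.004,0.38,-1],[0,0,0,-0.018,-0.004,0.38,-1]]]'>/dev/null; python3 st.py
python3 -m jog '[[[0,0,0,0,0,0.06,-1],[0,0,0,0,0,0.1,-1],[0,0,0,0,0,0.1,-1]]]'>/dev/null;python3 st.py
```

```text
Traceback (most recent call last):
  File "st.py", line 4, in <module>
    print(s["time_s"],"depth mm",((ball-m)@-u*-1000).round(1),"lat",((m-ball)-((m-ball)@u)*u).round(4),"F tool",f.round(1),"tilt",(R1.inv()*Rm).as_rotvec(degrees=True).round(2),"w",s["grip_width"].round(4),s["grip_force"].round(0))
                                                                                                                                                                                     ^^^^^^^^^^^^^^^^^^^^^
AttributeError: 'float' object has no attribute 'round'
Traceback (most recent call last):
  File "st.py", line 4, in <module>
    print(s["time_s"],"depth mm",((ball-m)@-u*-1000).round(1),"lat",((m-ball)-((m-ball)@u)*u).round(4),"F tool",f.round(1),"tilt",(R1.inv()*Rm).as_rotvec(degrees=True).round(2),"w",s["grip_width"].round(4),s["grip_force"].round(0))
                                                                                                                                                                                     ^^^^^^^^^^^^^^^^^^^^^
AttributeError: 'float' object has no attribute 'round'
```

```bash
sed -i 's/s\["grip_width"\].round(4),s\["grip_force"\].round(0)/round(s["grip_width"],4),round(s["grip_force"])/' st.py; python3 st.py
for i in 1 2; do python3 -m jog '[[[0,0,0,0,0,0.04,-1],[0,0,0,0,0,0.04,-1]]]'>/dev/null;python3 st.py;done
```

```text
19.9 depth mm 4.0 lat [-0.0009 -0.0002  0.0001] F tool [0.2 0.2 0. ] tilt [-0.05  0.04  0.06] w 0.0311 101
20.15 depth mm 7.0 lat [-0.0008  0.0002 -0.0001] F tool [ 0.5 -1.6 -1.7] tilt [-0.02  0.07  0.05] w 0.0306 101
20.4 depth mm 10.4 lat [-0.0007 -0.0002  0.0001] F tool [ 0.8 -2.  -1.9] tilt [-0.06  0.06  0.06] w 0.0312 101
```

```bash
for i in 1 2 3; do python3 -m jog '[[[0,0,0,0,0,0.04,-1],[0,0,0,0,0,0.04,-1]]]'>/dev/null;python3 st.py;done
```

```text
20.65 depth mm 14.5 lat [-0.0013 -0.0007  0.0003] F tool [ 1.6 -1.2  2.9] tilt [-0.08 -0.04  0.07] w 0.031 100
20.9 depth mm 17.6 lat [-0.0014 -0.0006  0.0003] F tool [ 1.6 -1.8  5.8] tilt [-0.08 -0.04  0.06] w 0.0307 100
21.15 depth mm 20.2 lat [-0.0011 -0.0004  0.0002] F tool [ 0.8 -0.9  0.7] tilt [-0.07  0.01  0.06] w 0.0311 100
```

```bash
for i in 1 2 3; do python3 -m jog '[[[0,0,0,0,0,0.035,-1],[0,0,0,0,0,0.035,-1]]]'>/dev/null;python3 st.py;done
```

```text
21.4 depth mm 22.8 lat [-0.0009 -0.0003  0.0002] F tool [-0.1 -0.4 -0.6] tilt [-0.06  0.03  0.06] w 0.0312 101
21.65 depth mm 25.2 lat [-0.0007 -0.0002  0.0001] F tool [-2.1  0.4 -9.4] tilt [-0.06  0.07  0.06] w 0.0308 101
21.9 depth mm 27.9 lat [-0.0007 -0.0002  0.0001] F tool [ -2.8   0.4 -10.8] tilt [-0.06  0.07  0.06] w 0.0308 101
```

```bash
for i in 1 2; do python3 -m jog '[[[0,0,0,0,0,0.03,-1],[0,0,0,0,0,0.03,-1],[0,0,0,0,0,0.03,-1]]]'>/dev/null;python3 st.py;done
```

```text
22.275 depth mm 30.1 lat [-0.0007 -0.0003  0.0001] F tool [ -3.1   0.  -12. ] tilt [-0.07  0.07  0.06] w 0.0313 102
22.65 depth mm 32.4 lat [-0.0006 -0.0004  0.0002] F tool [ -4.    2.2 -12.8] tilt [-0.08  0.08  0.08] w 0.0309 102
```

```bash
python3 -m jog '[[[0,0,0,0,0,0.02,-1],[0,0,0,0,0,0.02,-1],[0,0,0,0,0,0.02,-1],[0,0,0,0,0,0.02,-1]]]'>/dev/null;python3 st.py;python3 knob2.py
python3 - <<'E'
import cv2,numpy as np
from plant import *
a=cv2.imread("pics/side0.png");b=capture("side")["color"]
for nm,x,y,w,h in(("screws",262,312,45,40),("timer",178,305,45,45),("dish",282,255,35,25),("weight",232,262,22,30)):
    A,B=[cv2.cvtColor(i[y-6:y+h+6,x-6:x+w+6],cv2.COLOR_BGR2GRAY).astype(np.float32) for i in(a,b)]
    print(nm,cv2.phaseCorrelate(A,B,cv2.createHanningWindow(A.shape[::-1],cv2.CV_32F)))
t=capture("top")["color"];a=cv2.imread("pics/top0.png")
A,B=[cv2.cvtColor(i[250:300,225:260],cv2.COLOR_BGR2GRAY).astype(np.float32) for i in(a,t)]
print("top",cv2.phaseCorrelate(A,B,cv2.createHanningWindow((35,50),cv2.CV_32F)))
E
```

```text
23.15 depth mm 33.9 lat [-0.0006 -0.0004  0.0002] F tool [ -3.9   0.6 -14.6] tilt [-0.08  0.08  0.08] w 0.0308 102
(248.1818181818182, 306.56363636363636) 55.0 [0.5791 0.0193 0.0481] elev 0.1 r 0.0617
[0.4678 0.0211 0.1034] [-3.5  3.2 11.6]
screws ((0.23410008987989883, -0.42504106473775494), 0.9790673291241682)
timer ((0.004101545053835309, 0.0077769267670255715), 0.9858826605478922)
dish ((0.11060509571011679, 0.030730416672035687), 0.48970572600762047)
weight ((0.04067866330524694, 0.5226982125600301), 0.9971126214957532)
top ((0.1593480876077571, 0.18076041452200187), 0.5663253243764241)
```

```bash
python3 -c "
from plant import *
print(hand_in())"
```

```text
the job is handed in; nothing more can be done
None
```

The job is handed in, with no verdict returned. The lever is locked level. The coupler snapped onto the nipple, still gripped at about 100 N, holding it in about 9–10 mm of its 12 mm travel (estimated from a 14.6 N push). Image checks put any carriage shift at no more than about 1 mm, and the dish, weight and timer showed no clear movement (the weight read half a pixel).

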